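Open the red screw pot at the phone repair bench

ROBOT

A 7-joint arm with a two-finger parallel gripper is mounted at the origin on the work surface. World frame = base frame: x ahead of the robot, y to its left, z up, the work surface at z = 0. Lengths are in m, angles in rad, forces in N, time in s.
With the tool pointing down it reaches from about 0.425 to 0.925 m from the base axis. Payload 6.8 kg.
Tool frame: the origin (TCP) lies at the very end of the fingers, on their centre line; the grasp point (between the pads) lies 19 mm behind it; y points along the fingers, x is the direction in which the jaws open and shut, and the axes are right-handed (so a half turn about y gives the same grasp; the last joint's range is limited). The gripper opens to 85 mm and grips with 20 to 120 N. Pads are 22 mm wide; open, the fingers measure 114 mm over their backs; the gripper's body (76 mm by 85 mm) begins 54 mm behind the grasp point. The pads swing forward as they close: fully open they stand 13 mm farther back than shut.
Start: joints at [0.995, 0.477, 0.022, 1.555, -0.011, 1.109, -0.083], TCP at [0.304, -0.602, 0.231] pointing down, gripper open.
Joint ranges: [-2.96, 2.96], [-0.34, 2.1], [-1.41, 1.46], [0.24, 2.44], [-1.37, 4.51], [0.17, 1.92], [-2.96, 2.96]. Speed limits (rad/s): [2.39, 2.39, 3.14, 3.14, 3.14, 3.14, 3.14].

INTERFACE

Orientations are given as a rotation vector (axis times angle).
In Python, from bench import r, imaging gives the robot as it stands.
- The arm moves only by the shell command python3 -m jog 'ROWS' [FORCE]. ROWS is text: rows parted by semicolons, each of 7 numbers parted by spaces: the turn, a rotation vector about the tool's x, y, z in degrees, then the shift along the tool's x, y, z in mm, then the opening, from 0 (shut) to 1 (fully open). A call has exactly 5 rows; each row shifts and turns the commanded pose from where the row before left it, along the tool's axes as they then stand; what a row does not reach is not made up. A row lasts 1/12 s, in which the tool goes at most 41.7 mm and 7.16 degrees, less where a joint would pass 70% of its speed; a pose out of reach is approached as far as the arm can. A call with a gripper value outside its range is refused whole. The fingers move at their own pace and stop on an object; FORCE is the grip in N (left out, the last holds). Time passes only in rows, so rows that do not move let the fingers close, or fill a call up. It gives the time, the measured TCP pose, the force and the opening at its end, in the units of the state.
- r.get_obs(): the state, without advancing time (a new reading comes with each control period).
- imaging.grab_frame(name): name is "scene" or "top" or "wrist"; returns a dict with "color" (400x640x3 uint8, red, green, blue), "z_map" (400x640 float32, m along the optical axis (not along the pixel's ray), 0 where there is no reading), "fx", "fy", "cx", "cy" (pixels), "k1" (the pictures are not rectified: a ray, as slopes to the right and down, at radius r is drawn at 1 + k1 r^2 times it, then the intrinsics apply), "world_to_cam" (4x4, takes a point from world to camera coordinates); the wrist camera has in their place "hand_eye" (4x4, takes a point from camera to tool coordinates, whose origin is the TCP and whose axes are the tool frame's). Camera axes: x right, y up, looking along -z (the intrinsics and any distortion apply to the point x, -y, -z); pixel columns grow to the right and rows downward; lengths in m; the calibration is good to about 2 mm. A picture is of the moment at which its call begins: read the wrist's pose just before it.
- r.hand_in(): hands the job in, once; it reports no verdict.
The state is a dict: "clock": time; "joints": joint angles; "qvel": joint speeds; "tau": joint torques, N m; "tcp_pos": TCP position; "orientation": TCP orientation; "contact_force": force on the tool from outside, world axes, zero at the start; "moment": the same for the moment, N m; "grip_width": finger opening in m.
Only numpy, scipy, OpenCV 4.12 (cv2) and the standard library are available. Lean on these libraries where they do the work, as an engineer would, in place of code of your own. Each camera call takes 0.05 s, during which the arm holds its last target.

TASK

Open the red-lidded screw pot: lift its loose lid off and lay it, knob up, flat in the empty bay of the green repair tray in the middle of the bench. Set the lid down, do not drop it. Leave the open pot standing where it is and do not disturb the blue-lidded pot.

Things in the scene. Friction and masses are not known exactly. Their poses are not given: they have to be found in the camera images.
- red_lid: The red plastic lid, one rigid piece, about 60 g, resting loosely on the red pot (no thread, no catch; it lifts straight up). From below: a locating plug 48 mm across and 6 mm high, a flange 66 mm across and 5 mm thick, a round upright knob 20 mm across and 24 mm high; 35 mm high in all. Origin: centre of the underside of the plug; z up through the knob. The flange top (foot of the knob) is 11 mm and the knob's top 35 mm above the origin. Laid flat it rests on the plug.
- red_pot: The pot under the red lid: a round bare aluminium pot standing loose on the bench, 62 mm across, 45 mm high, inside 54 mm across, about 0.3 kg, small screws in it. Origin: centre of its underside; z up. The lid's plug hangs 6 mm into its mouth with 3 mm play all round, so the lid's origin is 39 mm above the pot's.
- bay (a point): Floor centre of the empty bay of the middle green tray (side trays are full). Tray: fixed, 200 (x) by 300 mm (y); two bays along y, parted by a rib. Rim and rib: 6 mm wide, 4 mm above the floor, which is 4 mm above the bench. Empty bay: 188 (x) by 141 mm (y) inside; a black phone, 8 mm thick, lies in the other, on the -y side. x along the rib, y away from the phone, z up.
- blue_lid: The blue lid, of the same shape and size as the red one, on its own identical aluminium pot at least 130 mm away from the red pot. To be left alone. Origin: centre of the underside of its plug; z up. Also on the bench, beyond the far side of pots and tray: a black electric screwdriver standing 174 mm high and a small steel weight with a brass hook, 61 mm high.
Not all that is in view belongs to the job. Of the things that look like the red_lid, the middle-sized one is meant.

How it is judged:
On the way:
1. the red lid is held clear above its pot (z of red_lid in the frame of red_pot above 0.055 m and contact force between the fingers and red_lid above 0.3 N), for 0.2 s.
At the end, for the whole second after the job is handed in: The red lid lies knob up, flat (within 0.1 rad) and still on the floor of the empty bay, its origin within 72 mm (x) and 49 mm (y) of the bay centre and under 3 mm high; the red pot is upright (0.17 rad) within 30 mm of its start, the blue lid within 20 mm of its start (x of red_lid in the frame of bay between -0.072 and 0.072 m and y of red_lid in the frame of bay between -0.049 and 0.049 m and z of red_lid in the frame of bay below 0.003 m and angle between red_lid's own z axis and vertical below 0.1 rad and linear speed of red_lid below 0.02 m/s and distance of red_pot from where it was at the start of the episode below 0.03 m and angle between red_pot's own z axis and vertical below 0.17 rad and distance of blue_lid from where it was at the start of the episode below 0.02 m); the robot touches nothing.
It fails at once if the red lid is dropped: free of the fingers, away from its pot, and more than 30 mm above the tray's floor (contact force between the fingers and red_lid below 0.02 N and horizontal distance between red_lid and red_pot above 0.06 m and z of red_lid in the frame of bay above 0.03 m).
It fails at once if the red pot is pushed more than 30 mm or tipped more than 0.17 rad (distance of red_pot from where it was at the start of the episode above 0.03 m or angle between red_pot's own z axis and vertical above 0.17 rad).
It fails at once if the blue lid is moved more than 20 mm (distance of blue_lid from where it was at the start of the episode above 0.02 m).
It also fails if it takes over 34 s, if anything falls off the work surface, if the arm or the gripper's body presses on something with over 40 N, if the wrist force passes 120 N, or if a joint passes its speed limit or range.

## Working session

There is one attempt and no reset: what is moved stays moved. The work goes in short steps, Python scripts to look and compute and a shell command to move; the robot and the scene stay as the last step left them, time stands still between calls to the robot, and variables do not carry over. Pictures are saved under pics/ and viewed, and the job is handed in when it is done.

```bash
ls; mkdir -p pics
python3 - <<'E'
from bench import r, imaging
import cv2, numpy as np
print(r.get_obs())
for n in ["scene","top"]:
    f=imaging.grab_frame(n)
    cv2.imwrite(f"pics/{n}0.png",f["color"][:,:,::-1])
    np.savez(f"{n}0.npz",**f)
    print(n,{k:(v if k not in("color","z_map") else v.shape) for k,v in f.items()})
E
```

```text
pics
{'clock': 0.0, 'joints': array([ 0.99488668,  0.47778424,  0.02235432,  1.55646673, -0.01149909,
        1.10928976, -0.08307325]), 'qvel': array([-0.00083934, -0.00043899,  0.00118397, -0.00035691,  0.00140647,
       -0.001685  , -0.00062553]), 'tau': array([-3.78970235e-04, -5.96448076e+01,  1.60792049e+00, -2.81201416e+01,
        1.25051202e-02,  9.34409327e-03, -1.02103900e-05]), 'tcp_pos': array([ 0.30408828, -0.60195555,  0.23033018]), 'orientation': array([-1.39407591,  0.8592918 , -0.85663937]), 'contact_force': array([ 0.2424846 ,  0.24162187, -0.27603486]), 'moment': array([-0.02539309, -0.06584171,  0.03986993]), 'grip_width': 0.08539044030721063}
scene {'color': (400, 640, 3), 'z_map': (400, 640), 'fx': 437.96679577755253, 'fy': 437.96679577755253, 'cx': 320.6167507047364, 'cy': 194.51787658068264, 'k1': 0.021697078081742323, 'world_to_cam': array([[-0.0449761 ,  0.99873373, -0.02254062, -0.07204491],
       [-0.54288765, -0.0054946 ,  0.83978736,  0.24098769],
       [ 0.83860012,  0.05000738,  0.54244733, -1.15902015],
       [ 0.        ,  0.        ,  0.        ,  1.        ]])}
top {'color': (400, 640, 3), 'z_map': (400, 640), 'fx': 448.7144477527405, 'fy': 448.7144477527405, 'cx': 315.22994727060296, 'cy': 206.27328105502465, 'k1': -0.09488975850614213, 'world_to_cam': array([[ 1.65455841e-02, -9.99856507e-01,  3.63442900e-03,
         5.85779217e-02],
       [ 9.74174699e-01,  1.69390457e-02,  2.25159333e-01,
        -5.04902602e-01],
       [-2.25188588e-01, -1.84823910e-04,  9.74315178e-01,
        -8.72293383e-01],
       [ 0.00000000e+00,  0.00000000e+00,  0.00000000e+00,
         1.00000000e+00]])}
```

View pics/scene0.png

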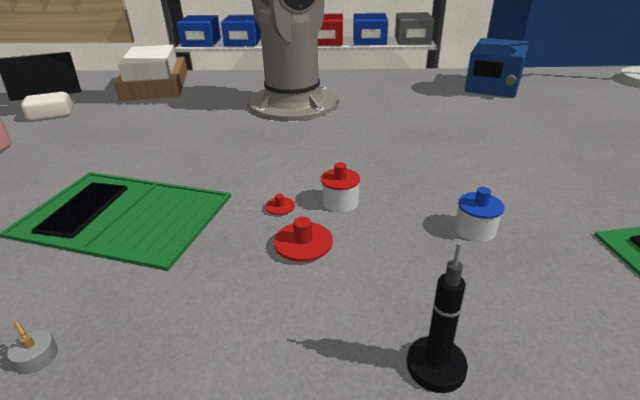

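View pics/top0.png

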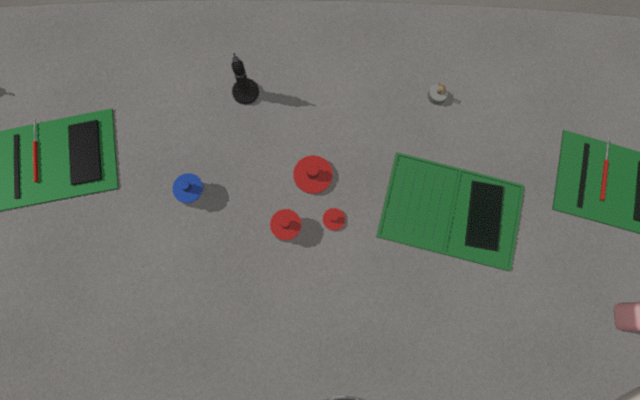

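The scene view shows three red lid-like things and a red bin. The small lid is on the bench at (280,204), the large one on the bench at (303,240), and one sits on an aluminium pot at (340,180). In the top view they are at (334,220), (313,174) and (286,225). The empty bay is the left bay of the middle tray in the top view, around (420,205). Next I measure them.

```bash
cat > h.py <<'E'
import numpy as np, cv2
def load(n): return dict(np.load(n))
def rays(f,uv):
    uv=np.asarray(uv,float).reshape(-1,1,2)
    K=np.array([[f["fx"],0,f["cx"]],[0,f["fy"],f["cy"]],[0,0,1]],float)
    s=cv2.undistortPoints(uv,K,np.array([float(f["k1"]),0,0,0]))[:,0]
    return np.c_[s[:,0],-s[:,1],-np.ones(len(s))]
def plane(f,uv,z,c2w=None):
    if c2w is None: c2w=np.linalg.inv(f["world_to_cam"])
    d=rays(f,uv)@c2w[:3,:3].T; o=c2w[:3,3]
    return o+d*((z-o[2])/d[:,2])[:,None]
def depth(f,uv,c2w=None):
    if c2w is None: c2w=np.linalg.inv(f["world_to_cam"])
    uv=np.asarray(uv).reshape(-1,2)
    z=np.array([f["z_map"][int(v),int(u)] for u,v in uv])
    return (rays(f,uv)*z[:,None])@c2w[:3,:3].T+c2w[:3,3]
def mask(f,c):
    h=cv2.cvtColor(f["color"],cv2.COLOR_RGB2HSV); H,S,V=cv2.split(h)
    if c=="red": m=((H<8)|(H>172))&(S>150)&(V>60)
    if c=="blue": m=(H>105)&(H<130)&(S>130)&(V>60)
    if c=="green": m=(H>45)&(H<85)&(S>100)&(V>30)
    return m.astype(np.uint8)*255
def blobs(m,a=80):
    c,_=cv2.findContours(m,cv2.RETR_EXTERNAL,cv2.CHAIN_APPROX_NONE)
    return [x[:,0] for x in c if cv2.contourArea(x)>a]
E
python3 - <<'E'
from h import *
np.set_printoptions(precision=4,suppress=True)
for n in ["top","scene"]:
    f=load(n+"0.npz")
    for col in ["red","blue"]:
        for b in blobs(mask(f,col)):
            c=b.mean(0)
            if n=="scene" and c[1]<100: continue
            m=np.zeros((400,640),np.uint8); cv2.drawContours(m,[b[:,None]],-1,255,-1)
            v,u=np.nonzero(m); P=depth(f,np.c_[u,v]); 
            out=[]
            for z in ([0.05,0.01]):
                W=plane(f,b,z); (cx,cy),rad=cv2.minEnclosingCircle(W[:,:2].astype(np.float32)); out.append((round(cx,4),round(cy,4),round(2*rad,4)))
            print(n,col,c.round(0),"minEncl@50,10mm",out,"depth z pct",np.percentile(P[:,2],[5,50,99]).round(4))
    for b in blobs(mask(f,"green"),2000):
        r=cv2.minAreaRect(plane(f,b,0.008)[:,:2].astype(np.float32)); print(n,"green",b.mean(0).round(),r, cv2.boxPoints(r).round(4).tolist())
E
```

```text
top red [285. 224.] minEncl@50,10mm [(0.4668, 0.1289, 0.0631), (0.4744, 0.1316, 0.0659)] depth z pct [0.0468 0.0496 0.0758]
top red [333. 219.] minEncl@50,10mm [(0.4798, 0.0289, 0.0449), (0.4879, 0.0273, 0.0469)] depth z pct [0.0051 0.008  0.0272]
top red [604. 180.] minEncl@50,10mm [(0.5783, -0.5735, 0.0953), (0.5908, -0.6016, 0.0995)] depth z pct [0.0116 0.0148 0.0196]
top red [313. 174.] minEncl@50,10mm [(0.5761, 0.0739, 0.0821), (0.5884, 0.0742, 0.0857)] depth z pct [0.0112 0.0143 0.0504]
top red [ 35. 161.] minEncl@50,10mm [(0.5976, 0.6944, 0.0945), (0.6109, 0.7219, 0.0986)] depth z pct [0.0105 0.0137 0.019 ]
top blue [187. 188.] minEncl@50,10mm [(0.5419, 0.3396, 0.0645), (0.5527, 0.3516, 0.0673)] depth z pct [0.0469 0.0496 0.076 ]
top green [452. 211.] ((0.5119544863700867, -0.23462627828121185), (0.2979618012905121, 0.19797269999980927), 76.12088012695312) [[0.3801000118255615, -0.3555000126361847], [0.5723000168800354, -0.40299999713897705], [0.6438000202178955, -0.1137000024318695], [0.45159998536109924, -0.06629999727010727]]
top green [600. 180.] ((0.5886147022247314, -0.5
[... 665 characters left out ...]
.0162 0.0489]
scene red [279. 205.] minEncl@50,10mm [(0.5467, 0.0346, 0.0566), (0.4877, 0.0243, 0.0626)] depth z pct [0.0081 0.0099 0.0295]
scene red [340. 177.] minEncl@50,10mm [(0.4589, 0.1267, 0.0911), (0.3905, 0.1262, 0.1008)] depth z pct [0.0494 0.0515 0.0762]
scene blue [481. 203.] minEncl@50,10mm [(0.5365, 0.3415, 0.0879), (0.4764, 0.364, 0.0973)] depth z pct [0.0492 0.0511 0.0756]
scene green [117. 219.] ((0.5148016214370728, -0.23647327721118927), (0.30704987049102783, 0.20619812607765198), 75.99349975585938) [[0.3776000142097473, -0.3605000078678131], [0.5777000188827515, -0.41040000319480896], [0.6520000100135803, -0.11249999701976776], [0.45190000534057617, -0.06260000169277191]]
```

Run:
```python
from h import *
a=load("scene0.npz")["color"][:,:,::-1][150:270,250:390]
b=load("top0.npz")["color"][:,:,::-1][140:260,250:390]
cv2.imwrite("pics/crop0.png",cv2.resize(np.hstack([a,b]),None,fx=2.8,fy=2.8,interpolation=cv2.INTER_CUBIC))
```

```text
(no output)
```

View pics/crop0.png

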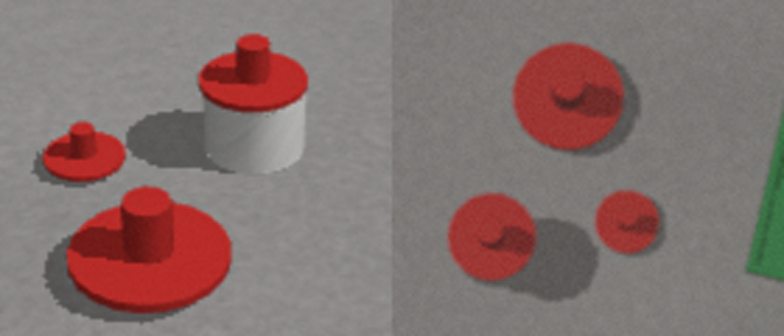

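The crop confirms the choice. The red lids measure about 46, 65 and 86 mm, and the middle one is the lid on the aluminium pot, its flange at z≈0.050 and knob top at ≈0.075. Next I work out the move in tool axes.

```bash
cat > go.py <<'E'
import sys
from h import *
from bench import r
from scipy.spatial.transform import Rotation as R
np.set_printoptions(precision=2,suppress=True)
def pose():
    o=r.get_obs(); return o,R.from_rotvec(o["orientation"]),np.array(o["tcp_pos"])
def plan(p,jaw_deg=None):
    """offset to p in tool axes (mm); tilt; turn to bring tool y to straight down"""
    o,q,t=pose()
    M=q.as_matrix(); print("t",round(o["clock"],2),"tcp mm",t*1e3,"jaw",o["grip_width"]*1e3,"F",o["contact_force"]); print("axes x,y,z rows",M.T)
    print("jaw azimuth deg",np.degrees(np.arctan2(M[1,0],M[0,0])))
    a=np.cross(M[:,1],[0,0,-1]); print("level rotvec tool deg",np.degrees(q.inv().apply(a)))
    print("shift tool mm",q.inv().apply((np.array(p)-t)*1e3), "world",(np.array(p)-t)*1e3)
if __name__=="__main__": plan([float(x) for x in sys.argv[1:4]])
E
python3 go.py .467 .129 .19
```

```text
t 0.1 tcp mm [ 304.15 -602.02  230.43] jaw 85.41467410843457 F [-0.35  0.8   0.14]
axes x,y,z rows [[ 0.45 -0.89 -0.  ]
 [-0.    0.   -1.  ]
 [ 0.89  0.45 -0.  ]]
jaw azimuth deg -63.19390369410638
level rotvec tool deg [ 0.01 -0.   -0.09]
shift tool mm [-578.95   41.31  475.02] world [162.85 731.02 -40.43]
```

```bash
python3 -m jog '0 0 0 -17.5 0.5 25 1;0 0 0 -17.5 0.5 25 1;0 0 0 -17.5 0.5 25 1;0 0 0 -17.5 0.5 25 1;0 0 0 -17.5 0.5 25 1'
python3 -m jog '0 0 0 -17.5 0.5 25 1;0 0 0 -17.5 0.5 25 1;0 0 0 -17.5 0.5 25 1;0 0 0 -17.5 0.5 25 1;0 0 0 -17.5 0.5 25 1'
python3 -m jog '0 0 0 -17.5 0.5 25 1;0 0 0 -17.5 0.5 25 1;0 0 0 -17.5 0.5 25 1;0 0 0 -17.5 0.5 25 1;0 0 0 -17.5 0.5 25 1'
python3 go.py .467 .129 .19
```

```text
clock: 0.52
tcp_pos: [0.3767, -0.4665, 0.2283]
orientation: [-1.395, 0.859, -0.858]
contact_force: [0.4, 0.5, 0.8]
grip_width: 0.0857
clock: 0.93
tcp_pos: [0.4488, -0.3321, 0.226]
orientation: [-1.395, 0.859, -0.858]
contact_force: [0.8, 0.1, -0.4]
grip_width: 0.0856
clock: 1.35
tcp_pos: [0.5209, -0.1977, 0.2235]
orientation: [-1.395, 0.859, -0.858]
contact_force: [1.3, -0.4, -0.5]
grip_width: 0.0854
t 1.35 tcp mm [ 520.91 -197.68  223.53] jaw 85.41711409742929 F [ 1.28 -0.4  -0.49]
axes x,y,z rows [[ 0.45 -0.89 -0.  ]
 [-0.    0.   -1.  ]
 [ 0.89  0.45 -0.  ]]
jaw azimuth deg -63.204953936576516
level rotvec tool deg [ 0.03  0.   -0.02]
shift tool mm [-315.89   33.59   99.16] world [-53.91 326.68 -33.53]
```

```bash
python3 -m jog '0 0 0 -31.6 3 9.9 1;0 0 0 -31.6 3 9.9 1;0 0 0 -31.6 3 9.9 1;0 0 0 -31.6 3 9.9 1;0 0 0 -31.6 3 9.9 1'
python3 -m jog '0 0 0 -31.6 3 9.9 1;0 0 0 -31.6 3 9.9 1;0 0 0 -31.6 3 9.9 1;0 0 0 -31.6 3 9.9 1;0 0 0 -31.6 3 9.9 1'
python3 -m jog '0 0 0 0 0 0 1;0 0 0 0 0 0 1;0 0 0 0 0 0 1;0 0 0 0 0 0 1;0 0 0 0 0 0 1'
python3 go.py .467 .129 .19
python3 - <<'E'
from h import *
from bench import r,imaging
o=r.get_obs(); f=imaging.grab_frame("wrist")
np.savez("w1.npz",p=o["tcp_pos"],rv=o["orientation"],**f)
cv2.imwrite("pics/w1.png",f["color"][:,:,::-1]); print(f["hand_eye"])
E
```

```text
clock: 1.77
tcp_pos: [0.4929, -0.0343, 0.2084]
orientation: [-1.395, 0.859, -0.858]
contact_force: [1.0, -0.2, 0.7]
grip_width: 0.0856
clock: 2.18
tcp_pos: [0.4659, 0.1289, 0.1936]
orientation: [-1.395, 0.858, -0.858]
contact_force: [0.1, 0.4, 0.3]
grip_width: 0.0855
clock: 2.6
tcp_pos: [0.4669, 0.1261, 0.1937]
orientation: [-1.395, 0.86, -0.86]
contact_force: [0.0, -0.5, 0.3]
grip_width: 0.0854
t 2.6 tcp mm [466.92 126.08 193.75] jaw 85.38484679571994 F [ 0.04 -0.5   0.26]
axes x,y,z rows [[ 0.45 -0.89  0.  ]
 [-0.   -0.   -1.  ]
 [ 0.89  0.45 -0.  ]]
jaw azimuth deg -63.34760216393557
level rotvec tool deg [0.02 0.   0.02]
shift tool mm [-2.57  3.74  1.38] world [ 0.08  2.92 -3.75]
[[ 9.99999982e-01  1.87559864e-04  1.00527161e-05  7.57735088e-04]
 [-4.04722044e-05  2.67428100e-01 -9.63577817e-01 -1.42883766e-01]
 [-1.83416903e-04  9.63577800e-01  2.67428103e-01  6.75289104e-02]
 [ 0.00000000e+00  0.00000000e+00  0.00000000e+00  1.00000000e+00]]
```

View pics/w1.png

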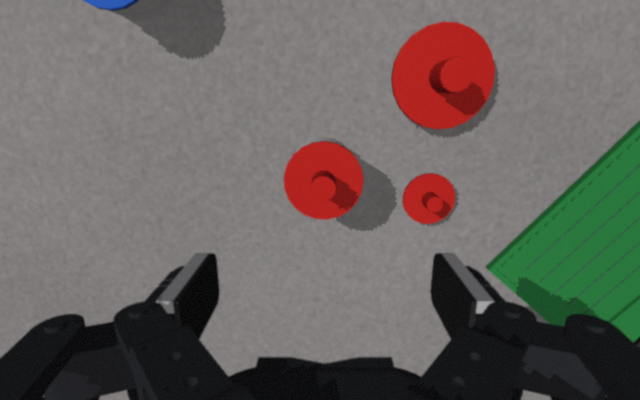

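The wrist view shows the middle red lid at about (323,180) with its knob at (323,187). The small lid is at (430,198) and the large one at (443,75). I now compute the lid centre from this view.

```bash
cat > w.py <<'E'
from h import *
from scipy.spatial.transform import Rotation as R
def wc2w(f):
    T=np.eye(4);T[:3,:3]=R.from_rotvec(f["rv"]).as_matrix();T[:3,3]=f["p"]; return T@f["hand_eye"]
E
python3 - <<'E'
from w import *
np.set_printoptions(precision=4,suppress=True)
f=load("w1.npz");c=wc2w(f)
for b in blobs(mask(f,"red"),300):
    W=plane(f,b,0.05,c); (x,y),rd=cv2.minEnclosingCircle(W[:,:2].astype(np.float32))
    print(b.mean(0).round(),"flange",x,y,2*rd)
# knob top from depth
m=mask(f,"red"); v,u=np.nonzero(m); k=(abs(u-323)<45)&(abs(v-180)<45); P=depth(f,np.c_[u,v][k],c)
t=P[P[:,2]>np.percentile(P[:,2],99)-.004]; print("knob top",len(t),(t.min(0)+t.max(0))/2,t.min(0),t.max(0))
fl=P[abs(P[:,2]-np.median(P[:,2]))<.003]; print("flange depth",np.median(fl[:,2]),(fl.min(0)+fl.max(0))/2)
for n in("top","scene"):
    g=load(n+"0.npz"); m=mask(g,"red"); v,u=np.nonzero(m); P=depth(g,np.c_[u,v]); s=P[(np.hypot(P[:,0]-.467,P[:,1]-.129)<.045)]
    t=s[s[:,2]>.070]; fl=s[abs(s[:,2]-.05)<.004]; print(n,"knob",len(t),(t.min(0)+t.max(0))/2,"flange",(fl.min(0)+fl.max(0))/2)
E
python3 go.py .467 .129 .19|tail -1
```

```text
[429. 198.] flange 0.4943142235279083 0.0421135388314724 0.04377244785428047
[323. 180.] flange 0.46835750341415405 0.12694105505943298 0.06538228690624237
[443.  75.] flange 0.5821280479431152 0.0820329561829567 0.07837427407503128
knob top 533 [0.493  0.1366 0.204 ] [0.4584 0.1174 0.0714] [0.5276 0.1558 0.3366]
flange depth 0.05027782987814336 [0.4684 0.1271 0.0504]
top knob 72 [0.4668 0.1287 0.0739] flange [0.4663 0.1283 0.0497]
scene knob 77 [0.4694 0.1268 0.0732] flange [0.4709 0.1267 0.0503]
shift tool mm [-2.41  3.79  1.3 ] world [ 0.08  2.74 -3.79]
```

All views agree: the lid centre is at about (0.468, 0.1275) and the flange top at z≈0.050. I descend to TCP z≈0.054.

```bash
python3 -m jog '0 0 0 -0.6 20 1.5 1;0 0 0 0 25 0 1;0 0 0 0 25 0 1;0 0 0 0 25 0 1;0 0 0 0 20 0 1'
python3 -m jog '0 0 0 0 12 0 1;0 0 0 0 8 0 1;0 0 0 0 4 0 1;0 0 0 0 0 0 1;0 0 0 0 0 0 1'
python3 go.py .468 .1275 .054
python3 - <<'E'
from h import *
from bench import r,imaging
o=r.get_obs(); f=imaging.grab_frame("wrist")
np.savez("w2.npz",p=o["tcp_pos"],rv=o["orientation"],**f)
cv2.imwrite("pics/w2.png",f["color"][:,:,::-1])
E
```

```text
clock: 3.07
tcp_pos: [0.4674, 0.1277, 0.0773]
orientation: [-1.395, 0.86, -0.859]
contact_force: [0.2, -1.5, -0.4]
grip_width: 0.0854
clock: 3.48
tcp_pos: [0.4682, 0.1288, 0.0553]
orientation: [-1.394, 0.858, -0.859]
contact_force: [-0.8, -0.2, -0.3]
grip_width: 0.0854
t 3.48 tcp mm [468.21 128.76  55.33] jaw 85.4297335398973 F [-0.84 -0.18 -0.34]
axes x,y,z rows [[ 0.45 -0.89  0.  ]
 [ 0.    0.   -1.  ]
 [ 0.89  0.45  0.  ]]
jaw azimuth deg -63.22559349050316
level rotvec tool deg [-0.05 -0.    0.01]
shift tool mm [ 1.03  1.33 -0.76] world [-0.21 -1.26 -1.33]
```

View pics/w2.png

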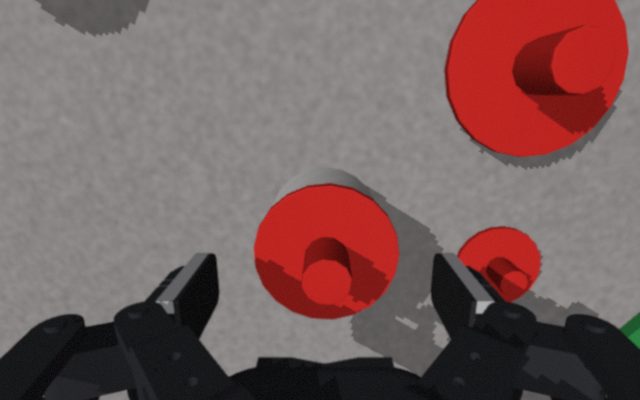

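The knob top is at (327,283), centred between the fingertips (tips at about u=217 and 433). I check its ray before closing.

```bash
python3 - <<'E'
from w import *
f=load("w2.npz");c=wc2w(f)
for b in blobs(mask(f,"red"),300):
    W=plane(f,b,0.05,c); (x,y),rd=cv2.minEnclosingCircle(W[:,:2].astype(np.float32)); print(b.mean(0).round(),x,y,2*rd)
print(plane(f,[[327,283]],.074,c))
E
python3 -m jog '0 0 0 1 1 -0.5 1;0 0 0 0 0 0 0.6;0 0 0 0 0 0 0.35;0 0 0 0 0 0 0;0 0 0 0 0 0 0' 25
python3 -m jog '0 0 0 0 0 0 0;0 0 0 0 0 0 0;0 0 0 0 0 0 0;0 0 0 0 0 0 0;0 0 0 0 0 0 0'
```

```text
[503. 260.] 0.49774375557899475 0.05515548959374428 0.040068596601486206
[326. 251.] 0.4686446487903595 0.12715980410575867 0.06583432108163834
[536.  68.] 0.5768155455589294 0.08971335738897324 0.07171259075403214
[[0.46786665 0.12668822 0.074     ]]
clock: 3.95
tcp_pos: [0.4678, 0.1277, 0.054]
orientation: [-1.395, 0.858, -0.858]
contact_force: [0.0, 1.0, -0.6]
grip_width: 0.0389
clock: 4.37
tcp_pos: [0.4677, 0.1278, 0.054]
orientation: [-1.395, 0.858, -0.858]
contact_force: [-1.0, -0.1, 3.8]
grip_width: 0.0189
```

The grip closed at about 19 mm on the 20 mm knob, so I lift straight up.

```bash
python3 -m jog '0 0 0 0 0 0 0;0 0 0 0 -1 0 0;0 0 0 0 -3 0 0;0 0 0 0 -5 0 0;0 0 0 0 -8 0 0' 40
python3 -m jog '0 0 0 0 -10 0 0;0 0 0 0 -12 0 0;0 0 0 0 -12 0 0;0 0 0 0 -12 0 0;0 0 0 0 -12 0 0'
python3 -m jog '0 0 0 0 -12 0 0;0 0 0 0 -6 0 0;0 0 0 0 0 0 0;0 0 0 0 0 0 0;0 0 0 0 0 0 0'
python3 go.py .53 -.1637 .147
python3 - <<'E'
from h import *
from bench import r,imaging
o=r.get_obs(); f=imaging.grab_frame("wrist")
np.savez("w3.npz",p=o["tcp_pos"],rv=o["orientation"],**f)
g=imaging.grab_frame("scene");np.savez("scene3.npz",**g)
t=imaging.grab_frame("top");np.savez("top3.npz",**t)
a=cv2.resize(f["color"],(400,250)); b=cv2.resize(g["color"],(400,250)); c=cv2.resize(t["color"][100:300,100:420],(400,250))
d=cv2.resize(g["color"][80:280,200:520],(400,250))
cv2.imwrite("pics/m3.png",np.vstack([np.hstack([a,b]),np.hstack([c,d])])[:,:,::-1])
E
```

```text
clock: 4.78
tcp_pos: [0.4672, 0.1275, 0.0707]
orientation: [-1.396, 0.859, -0.857]
contact_force: [0.6, -0.1, -0.5]
grip_width: 0.0185
clock: 5.2
tcp_pos: [0.4678, 0.1277, 0.1304]
orientation: [-1.394, 0.858, -0.859]
contact_force: [0.2, 0.3, -1.3]
grip_width: 0.0183
clock: 5.62
tcp_pos: [0.4673, 0.1275, 0.1464]
orientation: [-1.395, 0.859, -0.858]
contact_force: [0.1, 0.7, -0.2]
grip_width: 0.0187
t 5.62 tcp mm [467.31 127.46 146.43] jaw 18.65064783401161 F [ 0.06  0.74 -0.24]
axes x,y,z rows [[ 0.45 -0.89 -0.  ]
 [-0.   -0.   -1.  ]
 [ 0.89  0.45 -0.  ]]
jaw azimuth deg -63.203940123356546
level rotvec tool deg [ 0.04  0.   -0.  ]
shift tool mm [288.15  -0.53 -75.3 ] world [  62.69 -291.16    0.57]
```

View pics/m3.png

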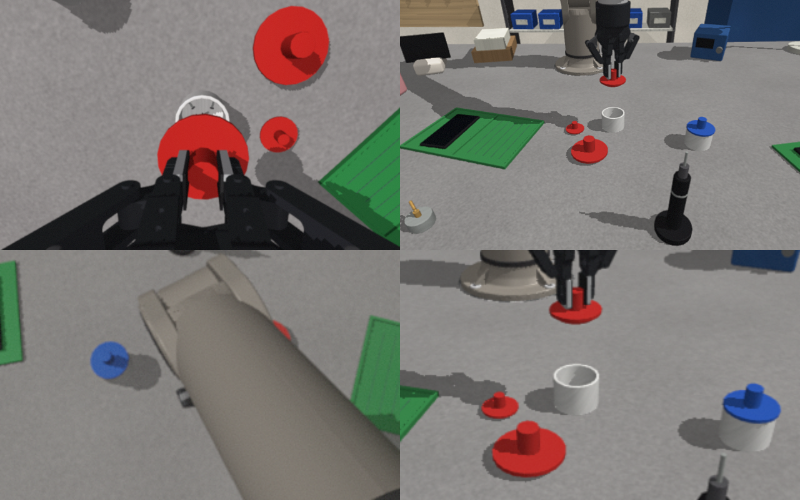

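The lid is held level between the fingers (wrist tile about (203,165), scene tile about (612,78)). The pot is left open and upright at (613,119), and the blue pot is unmoved. Next is the carry across to above the bay.

```bash
python3 -m jog '0 0 0 14 0 -4 0;0 0 0 22 0 -6 0;0 0 0 26 0 -7 0;0 0 0 28 0 -7 0;0 0 0 28 0 -7 0'
python3 -m jog '0 0 0 28 0 -7 0;0 0 0 28 0 -7 0;0 0 0 28 0 -7 0;0 0 0 28 0 -7 0;0 0 0 24 0 -6 0'
python3 -m jog '0 0 0 18 0 -5 0;0 0 0 11 0 -3 0;0 0 0 5 0 -2 0;0 0 0 0 0 0 0;0 0 0 0 0 0 0'
python3 go.py .53 -.1637 .06
python3 - <<'E'
from w import *
np.set_printoptions(precision=4,suppress=True)
from bench import r,imaging
o=r.get_obs(); f=imaging.grab_frame("wrist")
np.savez("w4.npz",p=o["tcp_pos"],rv=o["orientation"],**f)
g=imaging.grab_frame("scene");np.savez("scene4.npz",**g)
cv2.imwrite("pics/m4.png",np.hstack([cv2.resize(f["color"],(400,250)),cv2.resize(g["color"],(400,250))])[:,:,::-1])
for b in blobs(mask(g,"red"),80):
    if b.mean(0)[1]<100: continue
    m=np.zeros((400,640),np.uint8); cv2.drawContours(m,[b[:,None]],-1,255,-1); m&=mask(g,"red")
    v,u=np.nonzero(m);P=depth(g,np.c_[u,v]);print("scene",b.mean(0).round(),P.mean(0),np.percentile(P[:,2],[1,50,99]))
E
```

```text
clock: 6.18
tcp_pos: [0.4931, 0.0074, 0.1464]
orientation: [-1.396, 0.858, -0.857]
contact_force: [-0.1, 1.5, -1.4]
grip_width: 0.0183
clock: 6.6
tcp_pos: [0.524, -0.1306, 0.1463]
orientation: [-1.395, 0.86, -0.859]
contact_force: [0.3, 0.1, -1.1]
grip_width: 0.0185
clock: 7.02
tcp_pos: [0.5304, -0.1619, 0.1465]
orientation: [-1.395, 0.858, -0.856]
contact_force: [-0.2, 0.1, -0.3]
grip_width: 0.0186
t 7.02 tcp mm [ 530.42 -161.93  146.53] jaw 18.560356995027508 F [-0.18  0.08 -0.27]
axes x,y,z rows [[ 0.45 -0.89 -0.  ]
 [-0.    0.   -1.  ]
 [ 0.89  0.45 -0.  ]]
jaw azimuth deg -63.13767972393988
level rotvec tool deg [ 0.01  0.   -0.06]
shift tool mm [ 1.48 86.53 -1.16] world [ -0.42  -1.77 -86.53]
scene [302. 240.] [0.601  0.0735 0.0225] [0.011  0.0162 0.049 ]
scene [279. 205.] [0.4963 0.0258 0.0134] [0.0068 0.01   0.0284]
scene [142. 143.] [ 0.542  -0.1569  0.1485] [0.1389 0.1442 0.1682]
```

View pics/m4.png

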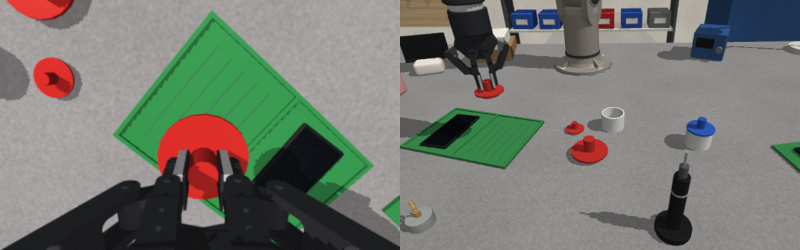

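The lid hangs level over the bay, its flange top about 3 mm below the TCP, so its underside is about 15 mm below the TCP. I lower it to touch down near TCP z≈0.019.

```bash
python3 -m jog '0 0 0 1.5 10 -1 0;0 0 0 0 20 0 0;0 0 0 0 25 0 0;0 0 0 0 22 0 0;0 0 0 0 15 0 0'
python3 -m jog '0 0 0 0 10 0 0;0 0 0 0 8 0 0;0 0 0 0 5 0 0;0 0 0 0 3 0 0;0 0 0 0 0 0 0'
python3 -m jog '0 0 0 0 2 0 0;0 0 0 0 2 0 0;0 0 0 0 1 0 0;0 0 0 0 0 0 0;0 0 0 0 0 0 0'
python3 go.py .53 -.1637 .019
python3 - <<'E'
from w import *
from bench import r,imaging
o=r.get_obs(); f=imaging.grab_frame("wrist")
np.savez("w5.npz",p=o["tcp_pos"],rv=o["orientation"],**f)
g=imaging.grab_frame("scene");np.savez("scene5.npz",**g)
cv2.imwrite("pics/m5.png",np.hstack([cv2.resize(f["color"],(400,250)),cv2.resize(g["color"][120:270,0:240],(400,250))])[:,:,::-1])
E
```

```text
clock: 7.53
tcp_pos: [0.5291, -0.1639, 0.0523]
orientation: [-1.396, 0.859, -0.855]
contact_force: [0.2, -0.1, -0.4]
grip_width: 0.0186
clock: 7.95
tcp_pos: [0.5305, -0.1649, 0.0287]
orientation: [-1.395, 0.858, -0.858]
contact_force: [0.5, -0.5, 0.1]
grip_width: 0.0186
clock: 8.37
tcp_pos: [0.5305, -0.1651, 0.024]
orientation: [-1.395, 0.858, -0.858]
contact_force: [-0.4, 0.0, -0.1]
grip_width: 0.0187
t 8.37 tcp mm [ 530.47 -165.05   23.99] jaw 18.66070638507337 F [-0.41  0.02 -0.07]
axes x,y,z rows [[ 0.45 -0.89  0.  ]
 [ 0.   -0.   -1.  ]
 [ 0.89  0.45  0.  ]]
jaw azimuth deg -63.20115404535455
level rotvec tool deg [-0.01 -0.    0.01]
shift tool mm [-1.42  4.99  0.19] world [-0.47  1.35 -4.99]
```

View pics/m5.png

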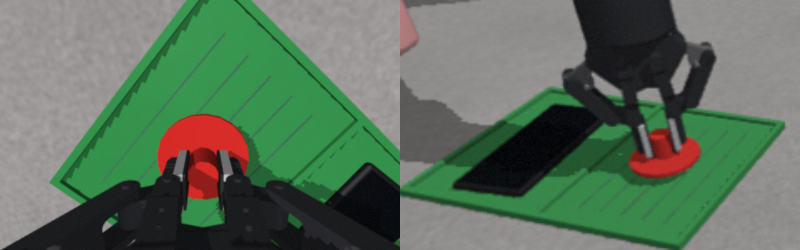

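The lid is over the empty bay, clear of the rib (left tile, lid about (203,155); rib about (300,165)), and not yet touching. I lower it slowly until the force shows contact.

```bash
python3 -m jog '0 0 0 0 1 0 0;0 0 0 0 1 0 0;0 0 0 0 1 0 0;0 0 0 0 0.5 0 0;0 0 0 0 0 0 0'
python3 -m jog '0 0 0 0 0.5 0 0;0 0 0 0 0.5 0 0;0 0 0 0 0 0 0;0 0 0 0 0 0 0;0 0 0 0 0 0 0'
```

```text
clock: 8.88
tcp_pos: [0.5302, -0.1649, 0.0201]
orientation: [-1.395, 0.858, -0.858]
contact_force: [0.9, -0.6, -0.9]
grip_width: 0.0185
clock: 9.3
tcp_pos: [0.5304, -0.165, 0.0193]
orientation: [-1.395, 0.858, -0.858]
contact_force: [0.5, 0.2, -0.7]
grip_width: 0.0183
```

```bash
python3 -m jog '0 0 0 0 0.5 0 0;0 0 0 0 0.5 0 0;0 0 0 0 0 0 0;0 0 0 0 0 0 0;0 0 0 0 0 0 0'
```

```text
clock: 9.72
tcp_pos: [0.5305, -0.165, 0.019]
orientation: [-1.395, 0.858, -0.858]
contact_force: [-3.0, 1.7, 6.8]
grip_width: 0.0187
```

Contact: +6.8 N at TCP z=0.019, where it was expected. I release and retreat upward.

```bash
python3 -m jog '0 0 0 0 0 0 0.1;0 0 0 0 0 0 0.3;0 0 0 0 0 0 0.6;0 0 0 0 0 0 1;0 0 0 0 0 0 1'
python3 -m jog '0 0 0 0 0 0 1;0 0 0 0 0 0 1;0 0 0 0 0 0 1;0 0 0 0 0 0 1;0 0 0 0 0 0 1'
python3 - <<'E'
from w import *
from bench import r,imaging
o=r.get_obs(); f=imaging.grab_frame("wrist");print(o["tcp_pos"],o["grip_width"])
cv2.imwrite("pics/w6.png",f["color"][:,:,::-1])
E
```

```text
clock: 10.13
tcp_pos: [0.5304, -0.165, 0.0182]
orientation: [-1.395, 0.858, -0.858]
contact_force: [-0.3, -0.0, 0.4]
grip_width: 0.061
clock: 10.55
tcp_pos: [0.5304, -0.165, 0.0183]
orientation: [-1.395, 0.858, -0.858]
contact_force: [0.2, -0.2, 0.2]
grip_width: 0.0852
[ 0.53039893 -0.16498788  0.01827923] 0.08516539700840556
```

View pics/w6.png

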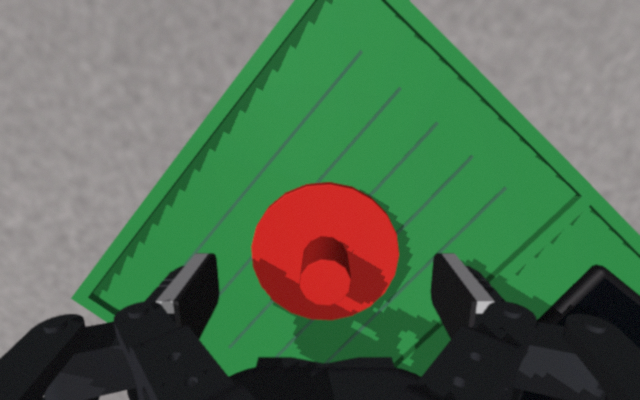

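The lid stands knob up in the bay at (325,250), with the fingers open and clear of it on both sides. I lift away and then check its final pose.

```bash
python3 -m jog '0 0 0 0 -5 0 1;0 0 0 0 -15 0 1;0 0 0 0 -25 0 1;0 0 0 0 -30 0 1;0 0 0 0 -30 0 1'
python3 -m jog '0 0 0 0 -30 0 1;0 0 0 0 -20 0 1;0 0 0 0 -10 0 1;0 0 0 0 0 0 1;0 0 0 0 0 0 1'
python3 - <<'E'
from w import *
np.set_printoptions(precision=4,suppress=True)
from bench import r,imaging
o=r.get_obs(); f=imaging.grab_frame("wrist")
f.update(p=o["tcp_pos"],rv=o["orientation"]); c=wc2w(f)
g=imaging.grab_frame("scene"); print(o["clock"],o["tcp_pos"])
cv2.imwrite("pics/m7.png",np.hstack([cv2.resize(f["color"],(400,250)),cv2.resize(g["color"],(400,250))])[:,:,::-1])
C=np.array([.530,-.1637]); ey=np.array([.24,.971]); ex=np.array([.971,-.24])
def rep(n,P):
    fl=P[abs(P[:,2]-np.median(P[:,2]))<.004]; A=np.c_[fl[:,:2],np.ones(len(fl))]; s=np.linalg.lstsq(A,fl[:,2],rcond=None)[0]
    xy=((fl.min(0)+fl.max(0))/2)[:2]; print(n,"centre",xy,"bay x,y",(xy-C)@ex,(xy-C)@ey,"flange z",np.median(fl[:,2]),"top z",np.percentile(P[:,2],99),"tilt",np.hypot(s[0],s[1]))
for n,fr,cc in(("wrist",f,c),("scene",g,None)):
    v,u=np.nonzero(mask(fr,"red")); P=depth(fr,np.c_[u,v],cc); P=P[np.hypot(P[:,0]-.53,P[:,1]+.165)<.05]; rep(n,P)
for n in("scene0.npz",None):
    fr=load(n) if n else g
    bl=[x.mean(0) for x in blobs(mask(fr,"blue")) if x.mean(0)[1]>150]; print("blue px",bl)
    hs=cv2.cvtColor(fr["color"],cv2.COLOR_RGB2HSV); v,u=np.mgrid[180:215,315:365]; u=u.ravel();v=v.ravel()
    P=depth(fr,np.c_[u,v]); k=(P[:,2]>.012)&(P[:,2]<.047); print("pot xy",P[k].mean(0),P[k].min(0),P[k].max(0))
    # green floor height near the lid
    v,u=np.nonzero(mask(fr,"green")); P=depth(fr,np.c_[u,v]); k=np.hypot(P[:,0]-.53,P[:,1]+.165)<.06; print("floor z",np.median(P[k,2]))
E
```

```text
clock: 11.02
tcp_pos: [0.5298, -0.1648, 0.1244]
orientation: [-1.395, 0.859, -0.857]
contact_force: [0.5, -0.6, -0.2]
grip_width: 0.0856
clock: 11.43
tcp_pos: [0.5301, -0.165, 0.183]
orientation: [-1.395, 0.858, -0.858]
contact_force: [-0.6, 0.3, -0.2]
grip_width: 0.0856
11.4333 [ 0.5301 -0.165   0.183 ]
wrist centre [ 0.5311 -0.1657] bay x,y 0.0015567506117078968 -0.0016958881408728227 flange z 0.015300103678520582 top z 0.040097855133668515 tilt 0.0007853775641677751
scene centre [ 0.5318 -0.1649] bay x,y 0.00206917914576905 -0.0007685934654211003 flange z 0.01657498799013446 top z 0.041107607858495335 tilt 0.012749272371952733
blue px [array([481.3153, 203.2613])]
pot xy [0.4928 0.128  0.0292] [0.4739 0.0953 0.012 ] [0.5007 0.1576 0.047 ]
floor z 0.0057177616276053445
blue px [array([481.3153, 203.2703])]
pot xy [0.4804 0.1277 0.0294] [0.4383 0.0979 0.012 ] [0.5011 0.1576 0.047 ]
floor z 0.0057490588638989815
```

View pics/m7.png

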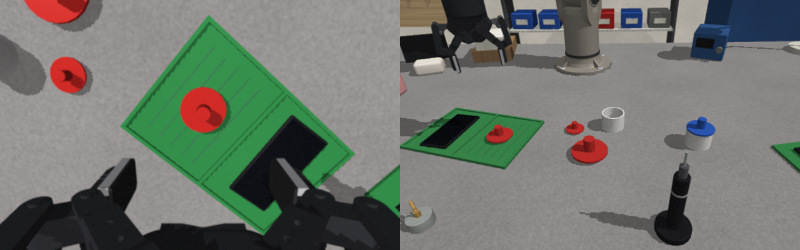

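The picture shows the lid flat and knob up in the bay (wrist tile (203,110)), with the open pot upright at scene tile (613,119) and the blue lid unchanged. All checks agree, so I hand the job in.

```bash
python3 -c "
from bench import r
print(r.hand_in())"
```

```text
the job is handed in; nothing more can be done
None
```

I lifted the middle-sized red lid off its pot by the knob, carried it over and set it down in the empty bay. I felt contact at about 6.8 N before opening the fingers, then backed off upward and handed in at about 11.4 s.

**Lid:** The last checks put it within about 2 mm of the bay centre in x and y, in both the wrist and scene views. It is knob up, tilted about 0.001 rad in the wrist view and 0.013 in the scene view. The flange top is at z≈0.0153, as expected for the plug resting on the bay floor.

**Pots:** The near face of the open red pot stayed within about 1 mm, and the pot stands upright. The blue lid did not move in the image (less than 0.1 px).

**Disagreements:** The scene camera reads heights about 1.5 mm higher than the wrist camera, within its calibration. The mean of the pot's depth points moved 12 mm in x, because lifting the lid brought the pot's far rim into view. Its outer edges did not move. No check failed, and the hand-in gives no verdict.

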